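Take the filler cap and strainer off the bench chiller

ROBOT

A 7-joint arm with a two-finger parallel gripper is mounted at the origin on the work surface. World frame = base frame: x ahead of the robot, y to its left, z up, the work surface at z = 0. Lengths are in m, angles in rad, forces in N, time in s.
With the tool pointing down it reaches from about 0.425 to 0.875 m from the base axis. Payload 8.4 kg.
Tool frame: the origin (TCP) lies at the very end of the fingers, on their centre line; the grasp point (between the pads) lies 19 mm behind it; z points along the fingers, y is the line along which they close (so a half turn about z gives the same grasp; the last joint's range is limited). The gripper opens to 87 mm and grips with 3 to 60 N. Pads are 19 mm wide; open, the fingers measure 117 mm over their backs; the gripper's body (75 mm by 190 mm) begins 51 mm behind the grasp point.
Start: joints at [-1.213, 0.333, 0.04, 1.465, -0.013, 1.343, -0.059], TCP at [0.287, 0.583, 0.223] pointing down, gripper open.
Joint ranges: [-2.58, 2.58], [-0.38, 2.09], [-1.3, 1.39], [0.25, 2.4], [-1.5, 4.64], [0.08, 2.09], [-2.65, 2.65]. Speed limits (rad/s): [2.22, 2.22, 2.79, 2.79, 3.14, 3.14, 3.14].

INTERFACE

Orientations are given as a unit quaternion [x, y, z, w].
In Python, from rig import get_state, eyes, job gives the robot as it stands.
- The arm moves only by the tool step_arm, never from a script. Its arguments are lists of equal length, an entry for each row: "dp": the shift along the tool's x, y, z in cm, a list of three; "dr": the turn, a rotation vector about the tool's x, y, z in degrees, a list of three. A call has exactly 5 rows; each row is the pose to reach, as a shift and turn from the pose commanded when the call began, along the tool's axes at that moment; what a row does not reach only later rows make up. A row lasts 1/12 s, in which the tool goes at most 41.7 mm and 7.16 degrees, less where a joint would pass 70% of its speed; a pose out of reach is approached as far as the arm can. A call with a gripper value outside its range is refused whole. "fingers" is the opening in per cent of the stroke, from 0 (shut) to 100 (fully open), set as the call begins (left out, the last holds). The fingers move at their own pace and stop on an object; "squeeze" is the grip in N (left out, the last holds). Time passes only in rows, so rows that repeat a pose let the fingers close, or fill a call up. It gives the time, the measured TCP pose, the force, the opening and the grip force at its end, in the units of the state.
- get_state(): the state, without advancing time (a new reading comes with each control period).
- eyes.capture(name): name is "scene" or "top" or "wrist"; returns (picture, depth): 480x640x3 uint8, red, green, blue; 480x640 float32, m along the optical axis (not along the pixel's ray), 0 where there is no reading.
- eyes.camera_info(name): a dict with "K" (3x3 intrinsics, pixels), "world_from_camera" (4x4, takes a point from camera to world coordinates). Camera axes: x right, y down, z forward; pixel columns grow to the right and rows downward; lengths in m; the calibration is good to about 2 mm. The wrist camera is an equidistant fisheye: a pixel r from the principal point sees the ray r / f radians off the axis. A picture is of the moment at which its call begins: read the wrist's pose just before it. camera_info takes no time and is no camera call; for the wrist camera it gives the pose at the moment of the call.
- job.finish_job(): hands the job in; it is judged then, once.
The state is a dict: "t": time; "joints": joint angles; "joint_velocities": joint speeds; "effort": joint torques, N m; "tool_pos": TCP position; "orientation": TCP orientation; "wrist_force": force on the tool from outside, world axes, zero at the start; "ft_torque": the same for the moment, N m; "grip_width": finger opening in m; "grasp_force": force on a finger pad.
Only numpy, scipy, OpenCV 4.12 (cv2) and the standard library are available. Lean on these libraries where they do the work, as an engineer would, in place of code of your own. Each camera call takes 0.05 s, during which the arm holds its last target. There are 200 camera calls.

TASK

The strainer of the small bench chiller is due for rinsing. Unscrew the chiller's black filler cap all the way without forcing its thread, keep hold of it as it comes free, and set it down in the steel tray the right way up (open side down); then lift the strainer out of the filler neck by its grip and stand it upright in the tray beside the cap. Drop nothing and leave the other things on the bench where they are.

Things in the scene. Friction and masses are not known exactly. Their poses are not given: they have to be found in the camera images.
- neck_rim (a point): Centre of the rim of the filler neck, a fixed steel tube on the chiller's top; z up along the neck, x and y along the chiller's length and width. The rim stands 23 mm above the housing's top, 19 mm above a round steel collar (66 mm across, 4 mm high). Bore 38 mm; outside a right-handed thread of 6 mm pitch
- cap_centre (a point): Centre, half-way up, of the black fluted filler cap: 58 mm in diameter, 46 mm high, about 80 g, flat top, open below, z up. Tight at the start, its lower edge on the collar 19 mm below the rim. It turns easily. Seen from above it unscrews anticlockwise, rising 6 mm per turn; it is free to lift off after about one and a third turns (8 to 10 rad in all)
- strainer_grip (a point): Centre of the strainer's grip, an upright plastic blade 30 mm long (this point's x), 10 mm thick (its y), 18 mm high (z). It stands on the middle of a round steel flange 44 mm across and 3 mm thick, whose top lies 9 mm below this point. At the start the strainer hangs loosely in the neck, flange on the rim, hidden in the cap; it lifts straight out
- tray_floor (a point): Centre of the inner floor (5 mm above the bench) of the open stainless tray, outside 240 mm along its x and 160 mm along its y, rim 30 mm above the bench, walls 4 mm. Fixed. The cap and the strainer both belong in it; either may be nearer to either end. It stands to the left or to the right of the chiller's front
- slide_box: Closed grey slide box 200 x 100 x 34 mm, loose bystander, on the side of the chiller away from the tray; origin under its centre
- dishes: Stack of four Petri dishes, 92 mm in diameter, 61 mm high, loose bystander; origin under its centre
- reagent_bottle: Closed reagent bottle 70 mm in diameter, 150 mm high, loose bystander; origin under its centre
- filler_cap: The same cap; origin at the centre of its open lower edge, 23 mm below cap_centre. Let go half-way, it stays where it is. Once free it rests loose and level on the top of the thread, still round the neck, and lifts straight up. Turned beyond 10 rad in all it drops back one thread, turned clockwise it also catches: then unscrew on
- strainer: The whole strainer, 71 mm high, about 90 g; origin at the centre of its flat foot, 62 mm below strainer_grip. Under the flange hangs the steel basket, 50 mm deep, 32 mm in diameter (36 mm in its top 10 mm)
- chiller: The fixed chiller: white and grey housing 280 x 200 mm, 165 mm high; origin under its centre on the bench, x to its rear, y to its left, z up; the filler neck's axis is at x -65 mm, y +25 mm
Not all that is in view belongs to the job. There is more than one size of the filler_cap; the job needs the middle-sized.

How it is judged:
By the outcome, as a careful person would: the job done as asked, in the order asked, and still so for the second after the job is handed in, with the robot touching nothing.
It also fails if it takes over 72 s, if anything falls off the work surface, if the arm or the gripper's body presses on something with over 40 N, if the wrist force passes 120 N, or if a joint passes its speed limit or range.

## Working session

There is one attempt and no reset: what is moved stays moved. The work goes in short steps, Python scripts to look and compute and a tool call to move; the robot and the scene stay as the last step left them, time stands still between calls to the robot, and variables do not carry over. Pictures are saved under pics/ and viewed, at most 10 in all, crops included, and the job is handed in when it is done.

Besides the shell and the picture viewer there is one more tool, called after "Emit:" by a JSON object that holds its "fn" and its "kwargs", one argument or row to a line. step_arm: Moves the arm, as the interface text tells. Its arguments: {"type":"object","properties":{"dp":{"type":"array"},"dr":{"type":"array"},"fingers":{"type":"number"},"squeeze":{"type":"number"}},"required":["dp","dr"]}

```bash
mkdir -p pics; ls; python3 - <<'E'
from rig import get_state, eyes
import cv2,numpy as np
s=get_state();print(s['t'],s['tool_pos'],s['orientation'])
ims=[]
for n in('scene','top'):
    p,d=eyes.capture(n);np.save(f'{n}_d.npy',d);np.save(f'{n}_p.npy',p)
    i=eyes.camera_info(n);np.savez(f'{n}_i.npz',K=i['K'],T=i['world_from_camera']);print(n,i)
    cv2.imwrite(f'pics/{n}0.png',p[...,::-1])
E
```

```text
pics
0.0 [0.28654088 0.58291164 0.22167833] [ 2.26437311e-01  9.74025412e-01 -7.92104335e-04 -1.13319038e-04]
scene {'K': array([[482.6224626 ,   0.        , 326.57390187],
       [  0.        , 482.6224626 , 241.8326773 ],
       [  0.        ,   0.        ,   1.        ]]), 'world_from_camera': array([[-0.8113683 ,  0.50116866, -0.30085122,  0.93264504],
       [ 0.58438944,  0.70697336, -0.39834364,  0.44107936],
       [ 0.01305645, -0.49901768, -0.86649344,  1.08532294],
       [ 0.        ,  0.        ,  0.        ,  1.        ]])}
top {'K': array([[559.34445552,   0.        , 316.15455589],
       [  0.        , 559.34445552, 243.03295292],
       [  0.        ,   0.        ,   1.        ]]), 'world_from_camera': array([[ 0.01417404, -0.98011504,  0.19792321,  0.40662635],
       [-0.99982192, -0.01635889, -0.00940805,  0.00185105],
       [ 0.01245878, -0.19775461, -0.98017238,  1.10085831],
       [ 0.        ,  0.        ,  0.        ,  1.        ]])}
```

View pics/top0.png

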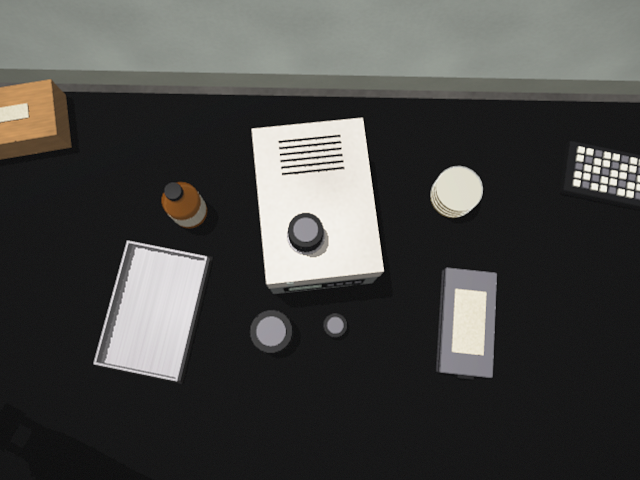

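View pics/scene0.png

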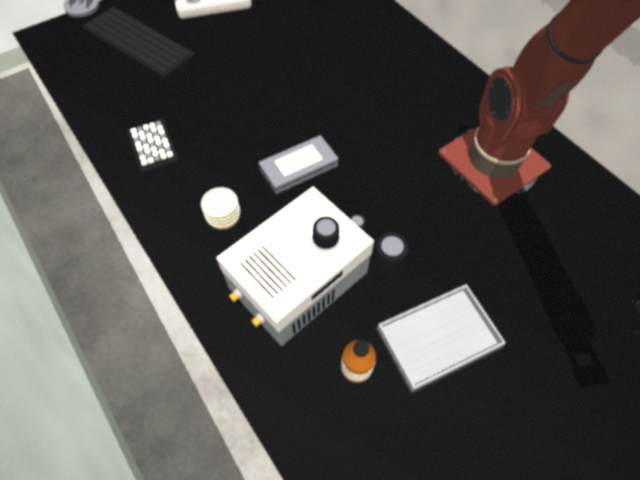

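The top view shows the mounted cap at (306,232) and the tray around (152,312). Two decoy caps stand on the bench at (271,331) and (336,325), and the bottle is at (183,205). Next I measure from depth.

```bash
cat > h.py <<'E'
import numpy as np,cv2
def cloud(n):
    d=np.load(f'{n}_d.npy');i=np.load(f'{n}_i.npz');K,T=i['K'],i['T']
    v,u=np.mgrid[:480,:640]
    P=np.stack([(u-K[0,2])/K[0,0]*d,(v-K[1,2])/K[1,1]*d,d],-1)@T[:3,:3].T+T[:3,3]
    P[d==0]=np.nan
    return P
E
python3 - <<'E'
from h import *
for n in('top','scene'):
    P=cloud(n);x,y,z=np.moveaxis(P,-1,0)
    print(n,'bench',np.nanmedian(z[(abs(z)<.02)]))
    near=lambda cx,cy,r:np.hypot(x-cx,y-cy)<r
    if n=='top':
        c0=P[232,306][:2];t0=P[312,152];b0=P[190,183]
        print('cap,tray,bottle px',P[232,306],t0,b0,P[331,271],P[325,336],P[190,458],P[322,470])
    m=near(*c0,.06)&(z>.205)
    pts=P[m][:,:2].astype(np.float32);c,r=cv2.minEnclosingCircle(pts)
    print('cap top',c,r,pts.mean(0),np.median(P[m][:,2]),m.sum())
    m=near(*c0,.25)&(abs(z-.165)<.006)
    print('housing',cv2.minAreaRect(P[m][:,:2].astype(np.float32)),np.median(P[m][:,2]))
    m=near(t0[0],t0[1],.16)&(abs(z-.030)<.006)
    print('tray rim',cv2.minAreaRect(P[m][:,:2].astype(np.float32)),m.sum())
    m=near(t0[0],t0[1],.05);print('floor z',np.median(z[m]))
E
```

```text
top bench -0.0012951303736208342
cap,tray,bottle px [0.60317764 0.01006259 0.21637314] [0.48604095 0.30898556 0.00278247] [0.69785725 0.23501221 0.12387448] [0.45026488 0.07219617 0.06482905] [ 0.46427054 -0.04788267  0.03977229] [ 0.7267889  -0.2823848   0.05889792] [ 0.47405117 -0.30281899  0.03327707]
cap top (0.6071484088897705, 0.010127976536750793) 0.029653748497366905 [0.6065213  0.01084208] 0.21383948264041674 987
housing ((0.6752945184707642, -0.005921110510826111), (0.28149133920669556, 0.20045241713523865), 7.296459674835205) 0.163688628683137
tray rim ((0.48959970474243164, 0.3036063015460968), (0.16205808520317078, 0.24046951532363892), 79.45001220703125) 1078
floor z 0.002853165879469488
scene bench -0.00010924334283624049
cap top (0.6110288500785828, 0.010556776076555252) 0.029609251767396927 [0.6120778  0.01167029] 0.2146932081695938 552
housing ((0.6774521470069885, -0.007424354553222656), (0.28318920731544495, 0.20350275933742523), 6.865450382232666) 0.16493107759918224
tray rim ((0.4924889802932739, 0.30124756693840027), (0.1617642492055893, 0.24257659912109375), 79.50627899169922) 785
floor z 0.00325268006147994
```

```bash
cat >> h.py <<'E'
from scipy.spatial.transform import Rotation as R
def plan(p,q,goal,turn,n,dz_only=False):
    """n calls from pose (p,q) to goal xyz while turning `turn` deg about tool z: prints dp(cm) per call"""
    p=np.array(p,float);r=R.from_quat(q);g=np.array(goal);st=(g-p)/n
    for k in range(n):
        print(np.round(r.inv().apply(st)*100,2),round(turn/n,1)); r=r*R.from_euler('z',turn/n,degrees=True)
def go(goal,turn,n):
    from rig import get_state
    s=get_state();print(round(s['t'],2),np.round(s['tool_pos'],4),np.round(s['joints'],3),np.round(s['wrist_force'],1))
    x=R.from_quat(s['orientation']).as_matrix();print('x az',np.degrees(np.arctan2(x[1,0],x[0,0])),'z',x[:,2])
    plan(s['tool_pos'],s['orientation'],goal,turn,n)
E
python3 -c "
from h import *
go([.6085,.0105,.30],204,6)"
```

```text
0.1 [0.2865 0.583  0.2217] [-1.213  0.334  0.04   1.466 -0.013  1.343 -0.059] [ 0.9  0.  -0.6]
x az 153.82409925554285 z [-5.70719309e-04 -1.36020335e-03 -9.99998912e-01]
[-9.02 -6.2  -1.29] 34.0
[-10.95  -0.09  -1.29] 34.0
[-9.13  6.05 -1.29] 34.0
[-4.19 10.12 -1.29] 34.0
[ 2.19 10.73 -1.29] 34.0
[ 7.81  7.67 -1.29] 34.0
```

Emit:
{"fn": "step_arm", "kwargs": {
  "dp": [
    [-1.8,-1.2,-0.3],
    [-3.6,-2.5,-0.6],
    [-5.4,-3.7,-0.8],
    [-7.2,-5.0,-1.0],
    [-9.0,-6.2,-1.3]
  ],
  "dr": [
    [0,0,6.8],
    [0,0,13.6],
    [0,0,20.4],
    [0,0,27.2],
    [0,0,34]
  ],
  "fingers": 100,
  "squeeze": 20
}}

```text
t: 0.52
tool_pos: [0.3404, 0.4867, 0.2351]
orientation: [0.504, 0.864, -0.001, -0.0]
wrist_force: [0.0, -0.3, -0.6]
grip_width: 0.087
grasp_force: 0.0
```

```bash
python3 -c "
from h import *
go([.6085,.0105,.30],170,5)"
```

```text
0.52 [0.3404 0.4867 0.2351] [-1.17   0.213  0.158  1.596 -0.034  1.337 -0.492] [ 0.  -0.3 -0.6]
x az 119.48933708592526 z [-5.99519130e-04 -9.54572428e-04 -9.99999365e-01]
[-10.93  -0.02  -1.29] 34.0
[-9.07  6.09 -1.29] 34.0
[-4.11 10.13 -1.29] 34.0
[ 2.25 10.7  -1.29] 34.0
[ 7.85  7.61 -1.29] 34.0
```

Emit:
{"fn": "step_arm", "kwargs": {
  "dp": [
    [-2.2,0,-0.3],
    [-4.4,0,-0.6],
    [-6.6,0,-0.8],
    [-8.8,0,-1.0],
    [-10.9,0,-1.3]
  ],
  "dr": [
    [0,0,6.8],
    [0,0,13.6],
    [0,0,20.4],
    [0,0,27.2],
    [0,0,34]
  ]
}}

```text
t: 0.93
tool_pos: [0.3947, 0.392, 0.2482]
orientation: [0.734, 0.679, -0.0, 0.0]
wrist_force: [0.2, 0.3, 0.5]
grip_width: 0.087
grasp_force: 0.0
```

Emit:
{"fn": "step_arm", "kwargs": {
  "dp": [
    [-1.8,1.2,-0.3],
    [-3.6,2.4,-0.6],
    [-5.4,3.7,-0.8],
    [-7.3,4.9,-1.0],
    [-9.1,6.1,-1.3]
  ],
  "dr": [
    [0,0,6.8],
    [0,0,13.6],
    [0,0,20.4],
    [0,0,27.2],
    [0,0,34]
  ]
}}

```text
t: 1.35
tool_pos: [0.4488, 0.2969, 0.2612]
orientation: [0.901, 0.434, -0.0, 0.0]
wrist_force: [0.2, 0.9, -0.0]
grip_width: 0.0868
grasp_force: 0.0
```

Emit:
{"fn": "step_arm", "kwargs": {
  "dp": [
    [-0.8,2.0,-0.3],
    [-1.6,4.0,-0.6],
    [-2.4,6.1,-0.8],
    [-3.3,8.1,-1.0],
    [-4.1,10.1,-1.3]
  ],
  "dr": [
    [0,0,6.8],
    [0,0,13.6],
    [0,0,20.4],
    [0,0,27.2],
    [0,0,34]
  ]
}}

```text
t: 1.77
tool_pos: [0.5027, 0.2023, 0.2743]
orientation: [0.988, 0.152, -0.0, 0.0]
wrist_force: [0.2, 0.2, -0.1]
grip_width: 0.0871
grasp_force: 0.0
```

```bash
python3 -c "
from h import *
go([.6085,.0105,.30],68,2)"
```

```text
1.77 [0.5027 0.2023 0.2743] [-0.934  0.084  0.505  1.671 -0.041  1.397 -1.688] [ 0.2  0.2 -0.1]
x az 17.484089608400996 z [-6.86044520e-04 -3.94872534e-04 -9.99999687e-01]
[ 2.16 10.74 -1.29] 34.0
[ 7.8   7.69 -1.29] 34.0
```

Emit:
{"fn": "step_arm", "kwargs": {
  "dp": [
    [0.4,2.1,-0.3],
    [0.9,4.3,-0.6],
    [1.3,6.4,-0.8],
    [1.7,8.6,-1.0],
    [2.2,10.7,-1.3]
  ],
  "dr": [
    [0,0,6.8],
    [0,0,13.6],
    [0,0,20.4],
    [0,0,27.2],
    [0,0,34]
  ]
}}

```text
t: 2.18
tool_pos: [0.5564, 0.1072, 0.2873]
orientation: [0.99, -0.144, -0.0, 0.0]
wrist_force: [0.9, 0.1, -0.3]
grip_width: 0.0868
grasp_force: 0.0
```

Emit:
{"fn": "step_arm", "kwargs": {
  "dp": [
    [1.6,1.5,-0.3],
    [3.1,3.1,-0.6],
    [4.7,4.6,-0.8],
    [6.2,6.2,-1.0],
    [7.8,7.7,-1.3]
  ],
  "dr": [
    [0,0,6.8],
    [0,0,13.6],
    [0,0,20.4],
    [0,0,27.2],
    [0,0,34]
  ]
}}

```text
t: 2.6
tool_pos: [0.6098, 0.0117, 0.3003]
orientation: [0.904, -0.427, -0.0, 0.0]
wrist_force: [0.4, 0.8, -0.3]
grip_width: 0.0868
grasp_force: 0.0
```

```bash
python3 - <<'E'
from h import *
from rig import eyes
go([.6085,.0105,.181],0,1)
i=eyes.camera_info('wrist');p,d=eyes.capture('wrist')
np.savez('w1.npz',K=i['K'],T=i['world_from_camera'],p=p,d=d)
print(i)
cv2.imwrite('pics/w1.png',p[...,::-1])
E
```

```text
2.6 [0.6098 0.0117 0.3003] [-0.706  0.268  0.771  1.475 -0.186  1.474 -2.388] [ 0.4  0.8 -0.3]
x az -50.50732104197697 z [-7.58473502e-04 -9.29565479e-05 -9.99999708e-01]
[ 0.02  0.17 11.93] 0.0
{'K': array([[371.64829954,   0.        , 319.48886906],
       [  0.        , 371.64829954, 239.35715337],
       [  0.        ,   0.        ,   1.        ]]), 'world_from_camera': array([[-7.72051873e-01, -6.16500803e-01, -1.54475448e-01,
         6.52903962e-01],
       [-6.35559483e-01,  7.48816647e-01,  1.87983434e-01,
        -3.94260364e-02],
       [-2.18150786e-04,  2.43311299e-01, -9.69948228e-01,
         4.62900975e-01],
       [ 0.00000000e+00,  0.00000000e+00,  0.00000000e+00,
         1.00000000e+00]])}
```

View pics/w1.png

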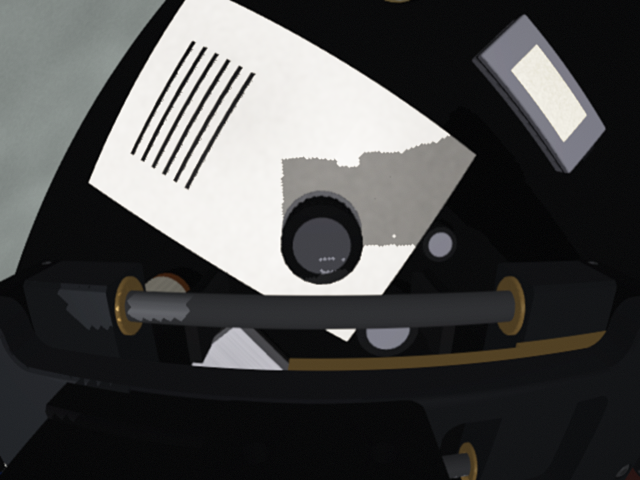

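The wrist view shows the cap at about (322,240), with its full outline clear of the gripper parts.

```bash
cat >> h.py <<'E'
def wcloud(f):
    w=np.load(f);K,T,d=w['K'],w['T'],w['d']
    v,u=np.mgrid[:480,:640];a=u-K[0,2];b=v-K[1,2];rr=np.hypot(a,b)+1e-9;th=rr/K[0,0]
    P=np.stack([a/rr*np.tan(th)*d,b/rr*np.tan(th)*d,d],-1)@T[:3,:3].T+T[:3,3]
    P[(d==0)|(th>1.3)]=np.nan
    return P
E
python3 - <<'E'
from h import *
P=wcloud('w1.npz');x,y,z=np.moveaxis(P,-1,0)
m=(np.hypot(x-.608,y-.011)<.06)&(abs(z-.215)<.006)
q=P[m][:,:2].astype(np.float32)
print(cv2.minEnclosingCircle(q),q.mean(0),(q.max(0)+q.min(0))/2,np.median(z[m]),m.sum())
m=(np.hypot(x-.608,y-.011)<.07)&(abs(z-.165)<.01);print(np.median(z[m]))
E
```

```text
((0.6094726920127869, 0.010984300635755062), 0.02933751419186592) [0.610557   0.01027698] [0.60996497 0.01117155] 0.21578033132071897 5287
0.1655123887321785
```

Emit:
{"fn": "step_arm", "kwargs": {
  "dp": [
    [0.05,0.08,2.8],
    [0.05,0.08,5.6],
    [0.05,0.08,8.4],
    [0.05,0.08,10.9],
    [0.05,0.08,11.9]
  ],
  "dr": [
    [0,0,0],
    [0,0,0],
    [0,0,0],
    [0,0,0],
    [0,0,0]
  ]
}}

```text
t: 3.07
tool_pos: [0.6074, 0.0121, 0.1778]
orientation: [0.906, -0.424, -0.002, 0.001]
wrist_force: [-1.1, -0.0, -1.4]
grip_width: 0.0871
grasp_force: 0.0
```

Emit:
{"fn": "step_arm", "kwargs": {
  "dp": [
    [0,0,0],
    [0,0,0],
    [0,0,0],
    [0,0,0],
    [0,0,0]
  ],
  "dr": [
    [0,0,0],
    [0,0,0],
    [0,0,0],
    [0,0,0],
    [0,0,0]
  ],
  "fingers": 50,
  "squeeze": 15
}}

```text
t: 3.48
tool_pos: [0.6102, 0.0118, 0.1829]
orientation: [0.906, -0.424, 0.001, -0.001]
wrist_force: [-0.4, 0.3, 0.4]
grip_width: 0.0614
grasp_force: 0.0
```

Emit:
{"fn": "step_arm", "kwargs": {
  "dp": [
    [0,0.1,0],
    [0,0.1,0],
    [0,0.1,0],
    [0,0.1,0],
    [0,0.1,0]
  ],
  "dr": [
    [0,0,0],
    [0,0,0],
    [0,0,0],
    [0,0,0],
    [0,0,0]
  ]
}}

```text
t: 3.9
tool_pos: [0.6092, 0.0111, 0.1826]
orientation: [0.906, -0.424, 0.001, -0.0]
wrist_force: [-1.2, 0.0, 5.6]
grip_width: 0.0574
grasp_force: 15.0
```

Emit:
{"fn": "step_arm", "kwargs": {
  "dp": [
    [0,0,-0.01],
    [0,0,-0.02],
    [0,0,-0.035],
    [0,0,-0.045],
    [0,0,-0.06]
  ],
  "dr": [
    [0,0,-7],
    [0,0,-14],
    [0,0,-21],
    [0,0,-28],
    [0,0,-35]
  ]
}}

```text
t: 4.32
tool_pos: [0.6089, 0.0112, 0.1827]
orientation: [0.992, -0.129, 0.0, -0.0]
wrist_force: [-0.1, -0.2, 0.9]
grip_width: 0.0571
grasp_force: 15.0
```

Emit:
{"fn": "step_arm", "kwargs": {
  "dp": [
    [0,0,-0.01],
    [0,0,-0.02],
    [0,0,-0.035],
    [0,0,-0.045],
    [0,0,-0.06]
  ],
  "dr": [
    [0,0,-7],
    [0,0,-14],
    [0,0,-21],
    [0,0,-28],
    [0,0,-35]
  ]
}}

```text
t: 4.73
tool_pos: [0.609, 0.0112, 0.1833]
orientation: [0.985, 0.175, 0.0, -0.0]
wrist_force: [0.9, -0.3, 2.4]
grip_width: 0.0575
grasp_force: 15.0
```

```bash
python3 -c "
from h import *
go([.6095,.0108,.30],0,1)"
```

```text
4.73 [0.609  0.0112 0.1833] [-0.531  0.295  0.539  1.646 -0.158  1.243 -1.179] [ 0.9 -0.3  2.4]
x az 20.1645164051456 z [ 8.29395979e-04  1.59452071e-04 -9.99999643e-01]
[  0.05   0.06 -11.67] 0.0
```

Emit:
{"fn": "step_arm", "kwargs": {
  "dp": [
    [0,0,-0.01],
    [0,0,-0.02],
    [0,0,-0.035],
    [0,0,-0.045],
    [0,0,-0.06]
  ],
  "dr": [
    [0,0,-7],
    [0,0,-14],
    [0,0,-21],
    [0,0,-28],
    [0,0,-35]
  ]
}}

```text
t: 5.15
tool_pos: [0.609, 0.0113, 0.1838]
orientation: [0.886, 0.463, 0.0, 0.0]
wrist_force: [0.2, -0.9, 2.0]
grip_width: 0.0571
grasp_force: 15.0
```

Emit:
{"fn": "step_arm", "kwargs": {
  "dp": [
    [0,0,-0.01],
    [0,0,-0.02],
    [0,0,-0.035],
    [0,0,-0.045],
    [0,0,-0.06]
  ],
  "dr": [
    [0,0,-7],
    [0,0,-14],
    [0,0,-21],
    [0,0,-28],
    [0,0,-35]
  ]
}}

```text
t: 5.57
tool_pos: [0.6089, 0.0113, 0.1844]
orientation: [0.706, 0.708, 0.0, 0.0]
wrist_force: [0.4, 1.3, 1.4]
grip_width: 0.0574
grasp_force: 15.0
```

Emit:
{"fn": "step_arm", "kwargs": {
  "dp": [
    [0,0,-0.01],
    [0,0,-0.02],
    [0,0,-0.035],
    [0,0,-0.045],
    [0,0,-0.06]
  ],
  "dr": [
    [0,0,-7],
    [0,0,-14],
    [0,0,-21],
    [0,0,-28],
    [0,0,-35]
  ]
}}

```text
t: 5.98
tool_pos: [0.6089, 0.0113, 0.185]
orientation: [0.46, 0.888, 0.0, 0.0]
wrist_force: [-0.1, 0.1, 1.7]
grip_width: 0.0572
grasp_force: 15.0
```

```bash
python3 -c "
from h import *
go([.6095,.0108,.30],0,1)"
```

```text
5.98 [0.6089 0.0113 0.185 ] [-0.322  0.274  0.279  1.633 -0.079  1.244  0.586] [-0.1  0.1  1.7]
x az 125.16812735751617 z [ 7.22931244e-04  2.09607587e-04 -9.99999717e-01]
[ -0.08   0.03 -11.5 ] 0.0
```

Emit:
{"fn": "step_arm", "kwargs": {
  "dp": [
    [0,0,-0.01],
    [0,0,-0.02],
    [0,0,-0.035],
    [0,0,-0.045],
    [0,0,-0.06]
  ],
  "dr": [
    [0,0,-7],
    [0,0,-14],
    [0,0,-21],
    [0,0,-28],
    [0,0,-35]
  ]
}}

```text
t: 6.4
tool_pos: [0.6089, 0.0113, 0.1856]
orientation: [0.172, 0.985, 0.0, 0.0]
wrist_force: [-0.9, 1.0, 1.3]
grip_width: 0.0575
grasp_force: 15.0
```

Emit:
{"fn": "step_arm", "kwargs": {
  "dp": [
    [0,0,-0.01],
    [0,0,-0.02],
    [0,0,-0.035],
    [0,0,-0.045],
    [0,0,-0.06]
  ],
  "dr": [
    [0,0,-7],
    [0,0,-14],
    [0,0,-21],
    [0,0,-28],
    [0,0,-35]
  ]
}}

```text
t: 6.82
tool_pos: [0.6088, 0.0115, 0.1861]
orientation: [-0.132, 0.991, 0.0, 0.0]
wrist_force: [-1.6, 0.2, 1.8]
grip_width: 0.0575
grasp_force: 15.0
```

Emit:
{"fn": "step_arm", "kwargs": {
  "dp": [
    [0,0,-0.01],
    [0,0,-0.02],
    [0,0,-0.035],
    [0,0,-0.045],
    [0,0,-0.06]
  ],
  "dr": [
    [0,0,-7],
    [0,0,-14],
    [0,0,-21],
    [0,0,-28],
    [0,0,-35]
  ]
}}

```text
t: 7.23
tool_pos: [0.6088, 0.0115, 0.1867]
orientation: [-0.424, 0.906, 0.0, 0.0]
wrist_force: [-0.3, 1.1, 1.4]
grip_width: 0.0571
grasp_force: 15.0
```

```bash
python3 -c "
from h import *
go([.6095,.0108,.30],0,1)"
```

```text
7.23 [0.6088 0.0115 0.1867] [-0.13   0.271  0.047  1.621 -0.013  1.25   2.365] [-0.3  1.1  1.4]
x az -129.8244131349955 z [ 3.52239172e-04  3.20309878e-04 -9.99999887e-01]
[ -0.    -0.1  -11.33] 0.0
```

Emit:
{"fn": "step_arm", "kwargs": {
  "dp": [
    [0,0,0],
    [0,0,0],
    [0,0,0],
    [0,0,0],
    [0,0,0]
  ],
  "dr": [
    [0,0,0],
    [0,0,0],
    [0,0,0],
    [0,0,0],
    [0,0,0]
  ],
  "fingers": 85
}}

```text
t: 7.65
tool_pos: [0.6086, 0.0112, 0.1863]
orientation: [-0.42, 0.907, 0.0, -0.0]
wrist_force: [-0.4, 0.1, 0.1]
grip_width: 0.0733
grasp_force: 0.0
```

Emit:
{"fn": "step_arm", "kwargs": {
  "dp": [
    [0,0,0],
    [0,0,0],
    [0,0,0],
    [0,0,0],
    [0,0,0]
  ],
  "dr": [
    [0,0,7],
    [0,0,14],
    [0,0,21],
    [0,0,28],
    [0,0,35]
  ]
}}

```text
t: 8.07
tool_pos: [0.6087, 0.0113, 0.1863]
orientation: [-0.125, 0.992, -0.0, -0.0]
wrist_force: [0.1, -0.1, 0.9]
grip_width: 0.0741
grasp_force: 0.0
```

Emit:
{"fn": "step_arm", "kwargs": {
  "dp": [
    [0,0,0],
    [0,0,0],
    [0,0,0],
    [0,0,0],
    [0,0,0]
  ],
  "dr": [
    [0,0,7],
    [0,0,14],
    [0,0,21],
    [0,0,28],
    [0,0,35]
  ]
}}

```text
t: 8.48
tool_pos: [0.6087, 0.0113, 0.1863]
orientation: [0.179, 0.984, -0.0, -0.0]
wrist_force: [-0.5, -0.3, 0.5]
grip_width: 0.074
grasp_force: 0.0
```

Emit:
{"fn": "step_arm", "kwargs": {
  "dp": [
    [0,0,0],
    [0,0,0],
    [0,0,0],
    [0,0,0],
    [0,0,0]
  ],
  "dr": [
    [0,0,7],
    [0,0,14],
    [0,0,21],
    [0,0,28],
    [0,0,35]
  ]
}}

```text
t: 8.9
tool_pos: [0.6087, 0.0113, 0.1863]
orientation: [0.466, 0.885, -0.0, -0.0]
wrist_force: [0.1, -0.4, 0.4]
grip_width: 0.0741
grasp_force: 0.0
```

Emit:
{"fn": "step_arm", "kwargs": {
  "dp": [
    [0,0,0],
    [0,0,0],
    [0,0,0],
    [0,0,0],
    [0,0,0]
  ],
  "dr": [
    [0,0,7],
    [0,0,14],
    [0,0,21],
    [0,0,28],
    [0,0,35]
  ]
}}

```text
t: 9.32
tool_pos: [0.6087, 0.0113, 0.1863]
orientation: [0.711, 0.703, -0.0, -0.0]
wrist_force: [0.8, 0.4, 0.8]
grip_width: 0.074
grasp_force: 0.0
```

Emit:
{"fn": "step_arm", "kwargs": {
  "dp": [
    [0,0,0],
    [0,0,0],
    [0,0,0],
    [0,0,0],
    [0,0,0]
  ],
  "dr": [
    [0,0,7],
    [0,0,14],
    [0,0,21],
    [0,0,28],
    [0,0,35]
  ]
}}

```text
t: 9.73
tool_pos: [0.6087, 0.0113, 0.1863]
orientation: [0.889, 0.457, -0.0, 0.0]
wrist_force: [0.1, -0.2, -0.7]
grip_width: 0.0739
grasp_force: 0.0
```

```bash
python3 -c "
from h import *
go([.6090,.0113,.1867],70,2)"
```

```text
9.73 [0.6087 0.0113 0.1863] [-0.457  0.284  0.445  1.638 -0.127  1.249 -0.608] [ 0.1 -0.2 -0.7]
x az 54.409920418497435 z [-5.59945404e-06 -7.67424818e-05 -9.99999997e-01]
[ 0.01  0.01 -0.02] 35.0
[ 0.01  0.01 -0.02] 35.0
```

Two more turns back, then regrip.

Emit:
{"fn": "step_arm", "kwargs": {
  "dp": [
    [0,0,0],
    [0,0,0],
    [0,0,0],
    [0,0,0],
    [0,0,0]
  ],
  "dr": [
    [0,0,7],
    [0,0,14],
    [0,0,21],
    [0,0,28],
    [0,0,35]
  ]
}}

```text
t: 10.15
tool_pos: [0.6087, 0.0113, 0.1863]
orientation: [0.986, 0.169, -0.0, 0.0]
wrist_force: [0.2, -0.1, -0.3]
grip_width: 0.0741
grasp_force: 0.0
```

Emit:
{"fn": "step_arm", "kwargs": {
  "dp": [
    [0,0,0],
    [0,0,0],
    [0,0,0],
    [0,0,0],
    [0,0,0]
  ],
  "dr": [
    [0,0,7],
    [0,0,14],
    [0,0,21],
    [0,0,28],
    [0,0,35]
  ]
}}

```text
t: 10.57
tool_pos: [0.6087, 0.0113, 0.1864]
orientation: [0.991, -0.136, 0.0, 0.0]
wrist_force: [0.0, -0.4, -0.4]
grip_width: 0.0736
grasp_force: 0.0
```

Emit:
{"fn": "step_arm", "kwargs": {
  "dp": [
    [0,0,0],
    [0,0,0],
    [0,0,0],
    [0,0,0],
    [0,0,0]
  ],
  "dr": [
    [0,0,0],
    [0,0,0],
    [0,0,0],
    [0,0,0],
    [0,0,0]
  ],
  "fingers": 50
}}

```text
t: 10.98
tool_pos: [0.6087, 0.0113, 0.1864]
orientation: [0.991, -0.131, -0.0, -0.0]
wrist_force: [0.0, 0.3, 0.3]
grip_width: 0.0571
grasp_force: 15.0
```

Emit:
{"fn": "step_arm", "kwargs": {
  "dp": [
    [0,0,-0.01],
    [0,0,-0.02],
    [0,0,-0.035],
    [0,0,-0.045],
    [0,0,-0.06]
  ],
  "dr": [
    [0,0,-7],
    [0,0,-14],
    [0,0,-21],
    [0,0,-28],
    [0,0,-35]
  ]
}}

```text
t: 11.4
tool_pos: [0.6088, 0.0112, 0.187]
orientation: [0.984, 0.176, 0.0, -0.0]
wrist_force: [-0.1, 0.3, 0.4]
grip_width: 0.0567
grasp_force: 15.0
```

```bash
python3 -c "
from h import *
go([.6090,.0113,.1867],0,1)"
```

```text
11.4 [0.6088 0.0112 0.187 ] [-0.525  0.292  0.531  1.641 -0.154  1.251 -1.182] [-0.1  0.3  0.4]
x az 20.238803019403893 z [ 1.65730404e-04  1.67493945e-04 -9.99999972e-01]
[0.02 0.   0.03] 0.0
```

Emit:
{"fn": "step_arm", "kwargs": {
  "dp": [
    [0,0,-0.01],
    [0,0,-0.02],
    [0,0,-0.035],
    [0,0,-0.045],
    [0,0,-0.06]
  ],
  "dr": [
    [0,0,-7],
    [0,0,-14],
    [0,0,-21],
    [0,0,-28],
    [0,0,-35]
  ]
}}

```text
t: 11.82
tool_pos: [0.6088, 0.0112, 0.1876]
orientation: [0.886, 0.464, 0.0, -0.0]
wrist_force: [-0.2, -0.4, -0.3]
grip_width: 0.0566
grasp_force: 15.0
```

Emit:
{"fn": "step_arm", "kwargs": {
  "dp": [
    [0,0,-0.01],
    [0,0,-0.02],
    [0,0,-0.035],
    [0,0,-0.045],
    [0,0,-0.06]
  ],
  "dr": [
    [0,0,-7],
    [0,0,-14],
    [0,0,-21],
    [0,0,-28],
    [0,0,-35]
  ]
}}

```text
t: 12.23
tool_pos: [0.6087, 0.0112, 0.1882]
orientation: [0.706, 0.709, 0.0, -0.0]
wrist_force: [-0.2, 0.1, 0.2]
grip_width: 0.0565
grasp_force: 15.0
```

Emit:
{"fn": "step_arm", "kwargs": {
  "dp": [
    [0,0,-0.01],
    [0,0,-0.02],
    [0,0,-0.035],
    [0,0,-0.045],
    [0,0,-0.06]
  ],
  "dr": [
    [0,0,-7],
    [0,0,-14],
    [0,0,-21],
    [0,0,-28],
    [0,0,-35]
  ]
}}

```text
t: 12.65
tool_pos: [0.6087, 0.0112, 0.1888]
orientation: [0.46, 0.888, 0.0, -0.0]
wrist_force: [0.1, 0.2, 0.5]
grip_width: 0.0564
grasp_force: 15.0
```

Emit:
{"fn": "step_arm", "kwargs": {
  "dp": [
    [0,0,-0.01],
    [0,0,-0.02],
    [0,0,-0.035],
    [0,0,-0.045],
    [0,0,-0.06]
  ],
  "dr": [
    [0,0,-7],
    [0,0,-14],
    [0,0,-21],
    [0,0,-28],
    [0,0,-35]
  ]
}}

```text
t: 13.07
tool_pos: [0.6086, 0.0112, 0.1893]
orientation: [0.172, 0.985, 0.0, -0.0]
wrist_force: [0.9, 1.3, -0.1]
grip_width: 0.0567
grasp_force: 15.0
```

Emit:
{"fn": "step_arm", "kwargs": {
  "dp": [
    [0,0,-0.01],
    [0,0,-0.02],
    [0,0,-0.035],
    [0,0,-0.045],
    [0,0,-0.06]
  ],
  "dr": [
    [0,0,-7],
    [0,0,-14],
    [0,0,-21],
    [0,0,-28],
    [0,0,-35]
  ]
}}

```text
t: 13.48
tool_pos: [0.6086, 0.0111, 0.1899]
orientation: [-0.133, 0.991, -0.0, -0.0]
wrist_force: [0.2, 0.8, -0.1]
grip_width: 0.0568
grasp_force: 15.0
```

Emit:
{"fn": "step_arm", "kwargs": {
  "dp": [
    [0,0,-0.01],
    [0,0,-0.02],
    [0,0,-0.035],
    [0,0,-0.045],
    [0,0,-0.06]
  ],
  "dr": [
    [0,0,-7],
    [0,0,-14],
    [0,0,-21],
    [0,0,-28],
    [0,0,-35]
  ]
}}

```text
t: 13.9
tool_pos: [0.6087, 0.011, 0.1905]
orientation: [-0.424, 0.905, -0.0, -0.0]
wrist_force: [-0.8, -0.5, 0.1]
grip_width: 0.0567
grasp_force: 15.0
```

```bash
python3 -c "
from h import *
go([.6090,.0113,.2867],0,1)"
```

```text
13.9 [0.6087 0.011  0.1905] [-0.129  0.268  0.045  1.616 -0.013  1.258  2.366] [-0.8 -0.5  0.1]
x az -129.77383001695412 z [-1.13387004e-04 -9.93199139e-05 -9.99999989e-01]
[-0.04 -0.01 -9.62] 0.0
```

Emit:
{"fn": "step_arm", "kwargs": {
  "dp": [
    [0,0,-0.1],
    [0,0,-0.2],
    [0,0,-0.3],
    [0,0,-0.4],
    [0,0,-0.5]
  ],
  "dr": [
    [0,0,0],
    [0,0,0],
    [0,0,0],
    [0,0,0],
    [0,0,0]
  ]
}}

```text
t: 14.32
tool_pos: [0.6087, 0.0113, 0.1957]
orientation: [-0.42, 0.907, -0.0, -0.0]
wrist_force: [0.7, -0.6, -0.8]
grip_width: 0.0566
grasp_force: 15.0
```

Emit:
{"fn": "step_arm", "kwargs": {
  "dp": [
    [0,0,-1.2],
    [0,0,-3.2],
    [0,0,-5.6],
    [0,0,-8.2],
    [0,0,-10.4]
  ],
  "dr": [
    [0,0,0],
    [0,0,0],
    [0,0,0],
    [0,0,0],
    [0,0,0]
  ]
}}

```text
t: 14.73
tool_pos: [0.6088, 0.0113, 0.3024]
orientation: [-0.421, 0.907, -0.0, 0.001]
wrist_force: [1.2, 0.8, -0.7]
grip_width: 0.0567
grasp_force: 15.0
```

```bash
python3 -c "
from h import *
go([.545,.2925,.30],60,2)"
```

```text
14.73 [0.6088 0.0113 0.3024] [-0.135  0.22   0.053  1.448 -0.012  1.473  2.357] [ 1.2  0.8 -0.7]
x az -130.21875340809092 z [ 1.50365816e-03  1.15172692e-04 -9.99998863e-01]
[-8.68 11.52  0.12] 30.0
[-1.76 14.31  0.12] 30.0
```

Emit:
{"fn": "step_arm", "kwargs": {
  "dp": [
    [-1.0,1.3,0],
    [-2.8,3.7,0],
    [-4.8,6.3,0],
    [-6.7,8.9,0],
    [-8.7,11.5,0.1]
  ],
  "dr": [
    [0,0,6],
    [0,0,12],
    [0,0,18],
    [0,0,24],
    [0,0,30]
  ]
}}

```text
t: 15.15
tool_pos: [0.5766, 0.1531, 0.3]
orientation: [-0.169, 0.986, 0.0, 0.001]
wrist_force: [0.8, -0.1, -0.4]
grip_width: 0.0562
grasp_force: 15.0
```

Emit:
{"fn": "step_arm", "kwargs": {
  "dp": [
    [-0.4,3.2,0],
    [-0.8,6.4,0],
    [-1.2,9.4,0],
    [-1.6,12.4,0],
    [-1.8,14.3,0.1]
  ],
  "dr": [
    [0,0,6],
    [0,0,12],
    [0,0,18],
    [0,0,24],
    [0,0,30]
  ]
}}

```text
t: 15.57
tool_pos: [0.5439, 0.2964, 0.2987]
orientation: [0.09, 0.996, 0.001, 0.0]
wrist_force: [-0.9, 0.8, -0.5]
grip_width: 0.0566
grasp_force: 15.0
```

```bash
python3 - <<'E'
from h import *
from rig import eyes
go([.545,.2925,.04],0,1)
for n in('top','scene'):
    p,d=eyes.capture(n);np.save(f'{n}_d.npy',d);np.save(f'{n}_p.npy',p)
    cv2.imwrite(f'pics/{n}1.png',p[...,::-1])
    P=cloud(n);x,y,z=np.moveaxis(P,-1,0)
    h=np.hypot(x-.609,y-.011)
    m=(h<.03)&(z>.199)&(z<.225);q=P[m][:,:2].astype(np.float32)
    print(n,'blade',cv2.minAreaRect(q),np.median(z[m]),m.sum())
    m=(h<.03)&(abs(z-.191)<.005);print('flange',cv2.minEnclosingCircle(P[m][:,:2].astype(np.float32)),m.sum())
    r0=[0,0]
p=np.load('top_p.npy');s=np.load('scene_p.npy')
a=cv2.resize(p[180:290,250:390],None,fx=4,fy=4,interpolation=2)
b=cv2.resize(p[200:400,80:260],None,fx=2.2,fy=2.2,interpolation=2)
c=np.zeros((440,800,3),np.uint8);c[:,:400]=a[:440,:400];c[:440,400:796]=b[:440,:396];cv2.imwrite('pics/c1.png',c[...,::-1])
E
```

```text
15.57 [0.5439 0.2964 0.2987] [-0.548  0.245 -0.028  1.423  0.005  1.472  0.816] [-0.9  0.8 -0.5]
x az 169.67628904468495 z [ 2.50576133e-04  1.66115883e-03 -9.99998589e-01]
[-0.18 -0.4  25.87] 0.0
top blade ((0.6074036955833435, 0.010863942094147205), (0.01011593732982874, 0.030460014939308167), 69.68009948730469) 0.2074688619289845 121
flange ((0.6061317324638367, 0.011584701016545296), 0.023262562230229378) 404
scene blade ((0.6102273464202881, 0.00918516144156456), (0.012333666905760765, 0.030509555712342262), 69.17594909667969) 0.20782080367696243 85
flange ((0.6096907258033752, 0.010330753400921822), 0.023816481232643127) 204
```

View pics/c1.png

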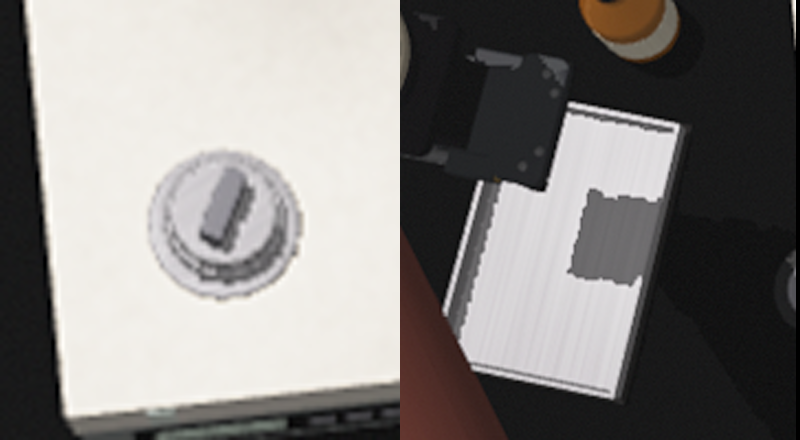

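The strainer is still seated in the neck, with its blade at azimuth about -20.5°, and the tray is empty below the gripper. Lowering the cap.

Emit:
{"fn": "step_arm", "kwargs": {
  "dp": [
    [0,0,2],
    [0,0,5],
    [0,0,8.5],
    [0,0,12],
    [0,0,15]
  ],
  "dr": [
    [0,0,0],
    [0,0,0],
    [0,0,0],
    [0,0,0],
    [0,0,0]
  ]
}}

```text
t: 16.08
tool_pos: [0.5455, 0.2912, 0.1463]
orientation: [0.089, 0.996, -0.0, 0.0]
wrist_force: [0.2, -0.2, -1.0]
grip_width: 0.0564
grasp_force: 15.0
```

Emit:
{"fn": "step_arm", "kwargs": {
  "dp": [
    [0,0,3],
    [0,0,6],
    [0,0,8.5],
    [0,0,10],
    [0,0,10.8]
  ],
  "dr": [
    [0,0,0],
    [0,0,0],
    [0,0,0],
    [0,0,0],
    [0,0,0]
  ]
}}

```text
t: 16.5
tool_pos: [0.5449, 0.2909, 0.0377]
orientation: [0.089, 0.996, -0.001, -0.001]
wrist_force: [-0.3, 0.7, -1.2]
grip_width: 0.0562
grasp_force: 15.0
```

Emit:
{"fn": "step_arm", "kwargs": {
  "dp": [
    [0,0,0.3],
    [0,0,0.6],
    [0,0,1.0],
    [0,0,1.3],
    [0,0,1.6]
  ],
  "dr": [
    [0,0,0],
    [0,0,0],
    [0,0,0],
    [0,0,0],
    [0,0,0]
  ]
}}

```text
t: 16.92
tool_pos: [0.5459, 0.2928, 0.0242]
orientation: [0.089, 0.996, 0.0, 0.001]
wrist_force: [0.5, 0.0, 0.2]
grip_width: 0.0566
grasp_force: 15.0
```

Expected contact is near TCP z 0.018, so I lower slowly.

Emit:
{"fn": "step_arm", "kwargs": {
  "dp": [
    [0,0,0.15],
    [0,0,0.3],
    [0,0,0.4],
    [0,0,0.5],
    [0,0,0.55]
  ],
  "dr": [
    [0,0,0],
    [0,0,0],
    [0,0,0],
    [0,0,0],
    [0,0,0]
  ]
}}

```text
t: 17.33
tool_pos: [0.5454, 0.2925, 0.018]
orientation: [0.089, 0.996, -0.0, 0.0]
wrist_force: [0.4, -0.3, -0.2]
grip_width: 0.0567
grasp_force: 15.0
```

Emit:
{"fn": "step_arm", "kwargs": {
  "dp": [
    [0,0,0.05],
    [0,0,0.1],
    [0,0,0.1],
    [0,0,0.1],
    [0,0,0.1]
  ],
  "dr": [
    [0,0,0],
    [0,0,0],
    [0,0,0],
    [0,0,0],
    [0,0,0]
  ]
}}

```text
t: 17.75
tool_pos: [0.5455, 0.2925, 0.0173]
orientation: [0.089, 0.996, 0.0, 0.0]
wrist_force: [-1.1, -0.8, 2.4]
grip_width: 0.0568
grasp_force: 15.0
```

Emit:
{"fn": "step_arm", "kwargs": {
  "dp": [
    [0,0,0],
    [0,0,0],
    [0,0,0],
    [0,0,0],
    [0,0,0]
  ],
  "dr": [
    [0,0,0],
    [0,0,0],
    [0,0,0],
    [0,0,0],
    [0,0,0]
  ],
  "fingers": 80
}}

```text
t: 18.17
tool_pos: [0.5453, 0.2925, 0.017]
orientation: [0.089, 0.996, -0.0, -0.0]
wrist_force: [0.1, -0.5, 0.4]
grip_width: 0.0686
grasp_force: 0.0
```

Emit:
{"fn": "step_arm", "kwargs": {
  "dp": [
    [0,0,-0.7],
    [0,0,-2],
    [0,0,-4.5],
    [0,0,-8],
    [0,0,-12]
  ],
  "dr": [
    [0,0,0],
    [0,0,0],
    [0,0,0],
    [0,0,0],
    [0,0,0]
  ]
}}

```text
t: 18.58
tool_pos: [0.5445, 0.292, 0.1382]
orientation: [0.089, 0.996, -0.001, -0.001]
wrist_force: [0.7, 0.3, 0.1]
grip_width: 0.0696
grasp_force: 0.0
```

Emit:
{"fn": "step_arm", "kwargs": {
  "dp": [
    [0,0,-4],
    [0,0,-8],
    [0,0,-12],
    [0,0,-15],
    [0,0,-15.5]
  ],
  "dr": [
    [0,0,0],
    [0,0,0],
    [0,0,0],
    [0,0,0],
    [0,0,0]
  ]
}}

```text
t: 19.0
tool_pos: [0.547, 0.2935, 0.3006]
orientation: [0.089, 0.996, 0.003, 0.004]
wrist_force: [1.1, -0.2, 0.4]
grip_width: 0.07
grasp_force: 0.0
```

```bash
python3 - <<'E'
from h import *
go([.6088,.0105,.295],10.2,2)
E
```

```text
19.0 [0.547  0.2935 0.3006] [-0.544  0.24  -0.025  1.426  0.006  1.465  0.824] [ 1.1 -0.2  0.4]
x az 169.8186905565532 z [ 0.00895749  0.00559816 -0.99994421]
[ -5.54 -13.38   0.23] 5.1
[ -6.71 -12.84   0.23] 5.1
```

Emit:
{"fn": "step_arm", "kwargs": {
  "dp": [
    [-1.1,-2.7,0],
    [-2.2,-5.4,0],
    [-3.3,-8.1,0],
    [-4.4,-10.7,0],
    [-5.5,-13.4,0]
  ],
  "dr": [
    [0,0,1],
    [0,0,2],
    [0,0,3],
    [0,0,4],
    [0,0,5.1]
  ]
}}

```text
t: 19.42
tool_pos: [0.5757, 0.1496, 0.293]
orientation: [0.133, 0.991, 0.0, 0.0]
wrist_force: [-0.3, -0.1, -0.9]
grip_width: 0.0695
grasp_force: 0.0
```

Emit:
{"fn": "step_arm", "kwargs": {
  "dp": [
    [-1.8,-3.2,0],
    [-3.5,-6.4,0],
    [-5.0,-9.5,0],
    [-6.2,-12,0],
    [-6.7,-12.8,0]
  ],
  "dr": [
    [0,0,1],
    [0,0,2],
    [0,0,3],
    [0,0,4],
    [0,0,5.1]
  ],
  "fingers": 50
}}

```text
t: 19.83
tool_pos: [0.6068, 0.0037, 0.2931]
orientation: [0.18, 0.984, -0.001, 0.001]
wrist_force: [-0.2, -0.4, 0.1]
grip_width: 0.0466
grasp_force: 0.0
```

Emit:
{"fn": "step_arm", "kwargs": {
  "dp": [
    [0,0,0],
    [0,0,0],
    [0,0,0],
    [0,0,0],
    [0,0,0]
  ],
  "dr": [
    [0,0,0],
    [0,0,0],
    [0,0,0],
    [0,0,0],
    [0,0,0]
  ]
}}

```text
t: 20.25
tool_pos: [0.6066, 0.0115, 0.2921]
orientation: [0.176, 0.984, 0.0, -0.0]
wrist_force: [0.2, 0.4, 0.4]
grip_width: 0.0436
grasp_force: 0.0
```

```bash
python3 - <<'E'
from h import *
from rig import eyes
i=eyes.camera_info('wrist');p,d=eyes.capture('wrist')
np.savez('w2.npz',K=i['K'],T=i['world_from_camera'],p=p,d=d)
cv2.imwrite('pics/w2.png',p[...,::-1])
P=wcloud('w2.npz');x,y,z=np.moveaxis(P,-1,0)
h=np.hypot(x-.609,y-.011)
m=(h<.03)&(abs(z-.209)<.005);r=cv2.minAreaRect(P[m][:,:2].astype(np.float32));print('blade',r,P[m].mean(0),m.sum())
m=(h<.04)&(abs(z-.191)<.004);print('flange',cv2.minEnclosingCircle(P[m][:,:2].astype(np.float32)),np.median(z[m]),m.sum())
go([*r[0],.1935],0,1)
# cap in tray
T=i['world_from_camera']
p,d=eyes.capture('top');np.save('top_d.npy',d);P=cloud('top');x,y,z=np.moveaxis(P,-1,0)
m=(np.hypot(x-.545,y-.2925)<.06)&(abs(z-.05)<.006);print('cap',cv2.minEnclosingCircle(P[m][:,:2].astype(np.float32)),np.median(z[m]),m.sum())
cv2.imwrite('pics/c2.png',cv2.resize(np.hstack([p[190:430,60:360],np.load('w2.npz')['p'][120:360,170:470]]),None,fx=1.33,fy=1.33)[...,::-1])
E
```

```text
blade ((0.6095290184020996, 0.011806742288172245), (0.009498191997408867, 0.02952018938958645), 69.5112533569336) [0.60884327 0.01177431 0.20937431] 599
flange ((0.6090571880340576, 0.011414188891649246), 0.022673092782497406) 0.19142501218571573 2153
20.3 [0.6066 0.0112 0.2921] [-0.231  0.218  0.168  1.475 -0.037  1.452  1.155] [0.1 0.8 0.4]
x az 159.75118640281886 z [-1.13152177e-04  2.77871291e-04 -9.99999955e-01]
[-0.25  0.16  9.86] 0.0
cap ((0.5441097021102905, 0.2916204035282135), 0.029320381581783295) 0.04900865012222266 737
```

View pics/c2.png

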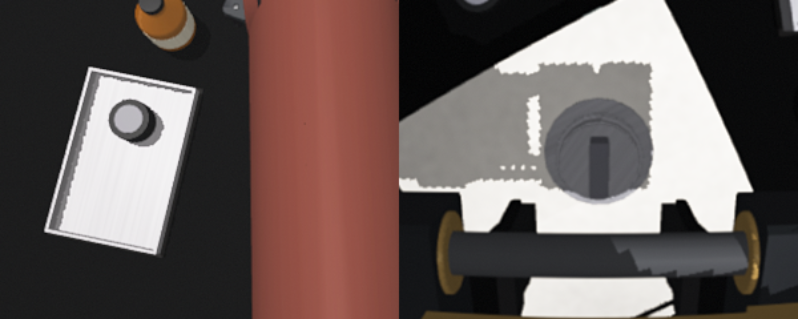

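The left half shows the cap upright in the tray at (130,120). The right half shows the blade at (598,168), lined up with the tool. Descending onto the grip.

Emit:
{"fn": "step_arm", "kwargs": {
  "dp": [
    [-0.23,0.1,1.5],
    [-0.23,0.1,4],
    [-0.23,0.1,6.5],
    [-0.23,0.1,8.2],
    [-0.23,0.1,9.0]
  ],
  "dr": [
    [0,0,0],
    [0,0,0],
    [0,0,0],
    [0,0,0],
    [0,0,0]
  ]
}}

```text
t: 20.77
tool_pos: [0.608, 0.0103, 0.1993]
orientation: [0.176, 0.984, -0.0, -0.002]
wrist_force: [-0.4, -0.1, -1.0]
grip_width: 0.0437
grasp_force: 0.0
```

Emit:
{"fn": "step_arm", "kwargs": {
  "dp": [
    [0,0,0.2],
    [0,0,0.4],
    [0,0,0.6],
    [0,0,0.75],
    [0,0,0.75]
  ],
  "dr": [
    [0,0,0],
    [0,0,0],
    [0,0,0],
    [0,0,0],
    [0,0,0]
  ]
}}

```text
t: 21.18
tool_pos: [0.6096, 0.01, 0.1952]
orientation: [0.177, 0.984, 0.0, 0.001]
wrist_force: [0.2, -0.1, 0.2]
grip_width: 0.0437
grasp_force: 0.0
```

Emit:
{"fn": "step_arm", "kwargs": {
  "dp": [
    [0,0.08,0.05],
    [0,0.08,0.1],
    [0,0.08,0.1],
    [0,0.08,0.1],
    [0,0.08,0.1]
  ],
  "dr": [
    [0,0,0],
    [0,0,0],
    [0,0,0],
    [0,0,0],
    [0,0,0]
  ],
  "fingers": 0,
  "squeeze": 20
}}

```text
t: 21.6
tool_pos: [0.6096, 0.0107, 0.1936]
orientation: [0.177, 0.984, -0.0, 0.0]
wrist_force: [-0.0, -0.7, -0.3]
grip_width: 0.0182
grasp_force: 0.0
```

Emit:
{"fn": "step_arm", "kwargs": {
  "dp": [
    [0,0,0],
    [0,0,0],
    [0,0,0],
    [0,0,0],
    [0,0,0]
  ],
  "dr": [
    [0,0,0],
    [0,0,0],
    [0,0,0],
    [0,0,0],
    [0,0,0]
  ]
}}

```text
t: 22.02
tool_pos: [0.6096, 0.0107, 0.1936]
orientation: [0.177, 0.984, 0.0, -0.0]
wrist_force: [0.6, 0.9, -0.7]
grip_width: 0.0099
grasp_force: 20.0
```

Emit:
{"fn": "step_arm", "kwargs": {
  "dp": [
    [0,0,-0.2],
    [0,0,-0.5],
    [0,0,-0.8],
    [0,0,-1.2],
    [0,0,-1.6]
  ],
  "dr": [
    [0,0,0],
    [0,0,0],
    [0,0,0],
    [0,0,0],
    [0,0,0]
  ]
}}

```text
t: 22.43
tool_pos: [0.6096, 0.0106, 0.2101]
orientation: [0.177, 0.984, 0.0, 0.0]
wrist_force: [0.9, -0.5, -1.1]
grip_width: 0.0098
grasp_force: 20.0
```

Emit:
{"fn": "step_arm", "kwargs": {
  "dp": [
    [0,0,-1.2],
    [0,0,-3.2],
    [0,0,-5.6],
    [0,0,-8.2],
    [0,0,-10]
  ],
  "dr": [
    [0,0,0],
    [0,0,0],
    [0,0,0],
    [0,0,0],
    [0,0,0]
  ]
}}

```text
t: 22.85
tool_pos: [0.61, 0.0106, 0.3131]
orientation: [0.177, 0.984, 0.0, 0.001]
wrist_force: [0.8, -0.1, -0.0]
grip_width: 0.0096
grasp_force: 20.0
```

```bash
python3 - <<'E'
from h import *
go([.437,.3125,.30],0,3)
E
```

```text
22.85 [0.61   0.0106 0.3131] [-0.23   0.218  0.171  1.432 -0.037  1.491  1.154] [ 0.8 -0.1 -0. ]
x az 159.62018993162317 z [ 2.76977785e-03  2.98891304e-04 -9.99996119e-01]
[8.91 7.42 0.43] 0.0
[8.91 7.42 0.43] 0.0
[8.91 7.42 0.43] 0.0
```

Emit:
{"fn": "step_arm", "kwargs": {
  "dp": [
    [0.9,0.7,0],
    [2.6,2.2,0],
    [4.7,3.9,0],
    [6.8,5.7,0],
    [8.9,7.4,0]
  ],
  "dr": [
    [0,0,0],
    [0,0,0],
    [0,0,0],
    [0,0,0],
    [0,0,0]
  ]
}}

```text
t: 23.27
tool_pos: [0.5507, 0.1124, 0.3096]
orientation: [0.177, 0.984, 0.0, -0.0]
wrist_force: [-0.2, 1.3, -1.2]
grip_width: 0.01
grasp_force: 20.0
```

Emit:
{"fn": "step_arm", "kwargs": {
  "dp": [
    [2,1.7,0],
    [4,3.3,0],
    [6,5,0],
    [8,6.7,0],
    [9.9,8.2,0]
  ],
  "dr": [
    [0,0,0],
    [0,0,0],
    [0,0,0],
    [0,0,0],
    [0,0,0]
  ]
}}

```text
t: 23.68
tool_pos: [0.4861, 0.224, 0.3097]
orientation: [0.176, 0.984, 0.0, -0.0]
wrist_force: [0.1, -0.1, -1.6]
grip_width: 0.0094
grasp_force: 20.0
```

Emit:
{"fn": "step_arm", "kwargs": {
  "dp": [
    [2,1.7,0],
    [4,3.3,0],
    [6,5,0],
    [7.3,6.1,0],
    [7.9,6.6,0]
  ],
  "dr": [
    [0,0,0],
    [0,0,0],
    [0,0,0],
    [0,0,0],
    [0,0,0]
  ]
}}

```text
t: 24.1
tool_pos: [0.4342, 0.3145, 0.3096]
orientation: [0.175, 0.985, 0.0, -0.0]
wrist_force: [-0.4, 0.4, -1.1]
grip_width: 0.0098
grasp_force: 20.0
```

Emit:
{"fn": "step_arm", "kwargs": {
  "dp": [
    [0,0,1],
    [0,0,3.5],
    [0,0,6.5],
    [0,0,9.5],
    [0,0,12]
  ],
  "dr": [
    [0,0,0],
    [0,0,0],
    [0,0,0],
    [0,0,0],
    [0,0,0]
  ]
}}

```text
t: 24.52
tool_pos: [0.4368, 0.3094, 0.1869]
orientation: [0.178, 0.984, -0.001, -0.0]
wrist_force: [0.9, 0.7, -0.9]
grip_width: 0.0097
grasp_force: 20.0
```

Emit:
{"fn": "step_arm", "kwargs": {
  "dp": [
    [0,0,2.5],
    [0,0,5],
    [0,0,7.5],
    [0,0,9],
    [0,0,9.5]
  ],
  "dr": [
    [0,0,0],
    [0,0,0],
    [0,0,0],
    [0,0,0],
    [0,0,0]
  ]
}}

```text
t: 24.93
tool_pos: [0.4358, 0.3087, 0.0911]
orientation: [0.178, 0.984, -0.002, -0.001]
wrist_force: [0.2, -0.0, -1.6]
grip_width: 0.0098
grasp_force: 20.0
```

```bash
python3 - <<'E'
from h import *
go([.437,.3125,.0606],0,1)
E
```

```text
24.93 [0.4358 0.3087 0.0911] [-0.602  0.22  -0.11   1.893  0.028  1.035  0.489] [ 0.2 -0.  -1.6]
x az 159.51584891226415 z [-0.00345493 -0.00377108 -0.99998692]
[0.01 0.42 3.05] 0.0
```

Emit:
{"fn": "step_arm", "kwargs": {
  "dp": [
    [0,0,0.8],
    [0,0,1.5],
    [0,0,2.1],
    [0,0,2.6],
    [0,0,2.8]
  ],
  "dr": [
    [0,0,0],
    [0,0,0],
    [0,0,0],
    [0,0,0],
    [0,0,0]
  ]
}}

```text
t: 25.35
tool_pos: [0.4366, 0.3116, 0.0662]
orientation: [0.177, 0.984, -0.0, 0.0]
wrist_force: [-0.1, -0.3, -0.5]
grip_width: 0.0096
grasp_force: 20.0
```

Emit:
{"fn": "step_arm", "kwargs": {
  "dp": [
    [0,0,0.15],
    [0,0,0.3],
    [0,0,0.4],
    [0,0,0.45],
    [0,0,0.45]
  ],
  "dr": [
    [0,0,0],
    [0,0,0],
    [0,0,0],
    [0,0,0],
    [0,0,0]
  ]
}}

```text
t: 25.77
tool_pos: [0.4366, 0.3118, 0.0621]
orientation: [0.177, 0.984, 0.0, 0.0]
wrist_force: [1.1, 0.9, -0.4]
grip_width: 0.0098
grasp_force: 20.0
```

Emit:
{"fn": "step_arm", "kwargs": {
  "dp": [
    [0,0,0.05],
    [0,0,0.08],
    [0,0,0.12],
    [0,0,0.14],
    [0,0,0.14]
  ],
  "dr": [
    [0,0,0],
    [0,0,0],
    [0,0,0],
    [0,0,0],
    [0,0,0]
  ]
}}

```text
t: 26.18
tool_pos: [0.4365, 0.3117, 0.0606]
orientation: [0.177, 0.984, -0.0, -0.0]
wrist_force: [0.2, 0.4, 0.1]
grip_width: 0.01
grasp_force: 20.0
```

Emit:
{"fn": "step_arm", "kwargs": {
  "dp": [
    [0,0,0.02],
    [0,0,0.05],
    [0,0,0.05],
    [0,0,0.05],
    [0,0,0.05]
  ],
  "dr": [
    [0,0,0],
    [0,0,0],
    [0,0,0],
    [0,0,0],
    [0,0,0]
  ]
}}

```text
t: 26.6
tool_pos: [0.4365, 0.3117, 0.0601]
orientation: [0.177, 0.984, -0.0, -0.0]
wrist_force: [-0.1, 0.5, -0.2]
grip_width: 0.0097
grasp_force: 20.0
```

Emit:
{"fn": "step_arm", "kwargs": {
  "dp": [
    [0,0,0.03],
    [0,0,0.06],
    [0,0,0.06],
    [0,0,0.06],
    [0,0,0.06]
  ],
  "dr": [
    [0,0,0],
    [0,0,0],
    [0,0,0],
    [0,0,0],
    [0,0,0]
  ]
}}

```text
t: 27.02
tool_pos: [0.4365, 0.3117, 0.0596]
orientation: [0.177, 0.984, -0.0, -0.0]
wrist_force: [0.9, 0.4, -0.9]
grip_width: 0.0099
grasp_force: 20.0
```

Emit:
{"fn": "step_arm", "kwargs": {
  "dp": [
    [0,0,0.02],
    [0,0,0.04],
    [0,0,0.04],
    [0,0,0.04],
    [0,0,0.04]
  ],
  "dr": [
    [0,0,0],
    [0,0,0],
    [0,0,0],
    [0,0,0],
    [0,0,0]
  ]
}}

```text
t: 27.43
tool_pos: [0.4367, 0.3118, 0.0595]
orientation: [0.177, 0.984, 0.0, 0.0]
wrist_force: [-1.5, -1.1, 5.4]
grip_width: 0.01
grasp_force: 20.0
```

Emit:
{"fn": "step_arm", "kwargs": {
  "dp": [
    [0,0,-0.03],
    [0,0,-0.03],
    [0,0,-0.03],
    [0,0,-0.03],
    [0,0,-0.03]
  ],
  "dr": [
    [0,0,0],
    [0,0,0],
    [0,0,0],
    [0,0,0],
    [0,0,0]
  ],
  "fingers": 40
}}

```text
t: 27.85
tool_pos: [0.4365, 0.3117, 0.0593]
orientation: [0.177, 0.984, -0.0, -0.0]
wrist_force: [-0.3, 0.3, 0.6]
grip_width: 0.0323
grasp_force: 0.0
```

Emit:
{"fn": "step_arm", "kwargs": {
  "dp": [
    [0,0,-0.5],
    [0,0,-1.5],
    [0,0,-3.5],
    [0,0,-6.5],
    [0,0,-10]
  ],
  "dr": [
    [0,0,0],
    [0,0,0],
    [0,0,0],
    [0,0,0],
    [0,0,0]
  ]
}}

```text
t: 28.27
tool_pos: [0.4357, 0.3111, 0.1602]
orientation: [0.177, 0.984, -0.001, -0.001]
wrist_force: [0.2, 0.3, 1.0]
grip_width: 0.0349
grasp_force: 0.0
```

Emit:
{"fn": "step_arm", "kwargs": {
  "dp": [
    [0,0,-3],
    [0,0,-6],
    [0,0,-9],
    [0,0,-12],
    [0,0,-13]
  ],
  "dr": [
    [0,0,0],
    [0,0,0],
    [0,0,0],
    [0,0,0],
    [0,0,0]
  ]
}}

```text
t: 28.68
tool_pos: [0.4375, 0.3126, 0.2954]
orientation: [0.177, 0.984, 0.003, 0.002]
wrist_force: [-0.1, -0.2, 0.5]
grip_width: 0.0351
grasp_force: 0.0
```

Emit:
{"fn": "step_arm", "kwargs": {
  "dp": [
    [0,0,0],
    [0,0,0],
    [0,0,0],
    [0,0,0],
    [0,0,0]
  ],
  "dr": [
    [0,0,0],
    [0,0,0],
    [0,0,0],
    [0,0,0],
    [0,0,0]
  ]
}}

```text
t: 29.1
tool_pos: [0.4361, 0.3114, 0.2882]
orientation: [0.177, 0.984, -0.001, -0.001]
wrist_force: [-0.8, -0.2, 0.1]
grip_width: 0.0349
grasp_force: 0.0
```

```bash
python3 - <<'E'
from h import *
from rig import eyes
p,d=eyes.capture('scene');w,_=eyes.capture('wrist')
cv2.imwrite('pics/c3.png',cv2.resize(np.hstack([p[180:420,300:600],w[120:360,170:470]]),None,fx=1.33,fy=1.33)[...,::-1])
E
```

```text
(no output)
```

View pics/c3.png

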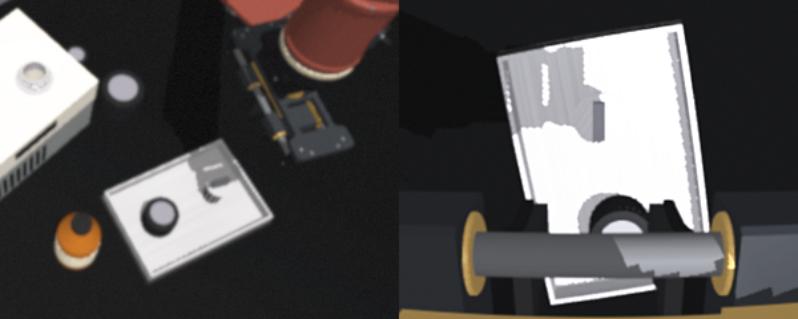

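The neck is empty, the cap is in the tray at (160,215), and the strainer blade is at (598,120). I check the strainer's height by depth and hand in if it is right.

```bash
python3 - <<'E'
from h import *
from rig import eyes,job
i=eyes.camera_info('wrist');p,d=eyes.capture('wrist');np.savez('w3.npz',K=i['K'],T=i['world_from_camera'],p=p,d=d)
P=wcloud('w3.npz');x,y,z=np.moveaxis(P,-1,0);h=np.hypot(x-.4365,y-.3117)
m=(h<.03)&(abs(z-.076)<.005);print('blade',cv2.minAreaRect(P[m][:,:2].astype(np.float32)),np.median(z[m]),m.sum())
f=(h<.04)&(abs(z-.058)<.005);c=cv2.minEnclosingCircle(P[f][:,:2].astype(np.float32))
A=np.c_[P[f][:,:2],np.ones(f.sum())];print('flange',c,np.median(z[f]),f.sum(),'slope',np.linalg.lstsq(A,P[f][:,2],rcond=None)[0][:2])
if m.sum()>200 and abs(np.median(z[f])-.058)<.003: print(job.finish_job())
E
```

```text
blade ((0.4367826581001282, 0.3119623064994812), (0.008286109194159508, 0.03032696060836315), 69.7255630493164) 0.07543850413703512 259
flange ((0.43627995252609253, 0.312283456325531), 0.022046608850359917) 0.05747429115083236 969 slope [0.00134437 0.00104513]
the job is handed in; nothing more can be done
None
```

The job is done and handed in at about 29 s: the cap is unscrewed and set open side down in the tray, and the strainer stands upright beside it (flange level by depth check); nothing was dropped and no other object was touched.

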